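# Fit the shelf board over the paint can

## Robot

A 6-joint arm with a two-finger parallel gripper is mounted at the origin on the work surface. World frame = base frame: x ahead of the robot, y to its left, z up, the work surface at z = 0. Lengths are in m, angles in rad, forces in N, time in s.
With the tool pointing down it reaches from about 0.425 to 0.95 m from the base axis. Payload 3.5 kg.
Tool frame: the origin (TCP) lies on the centre line of the jaws, within the pads' length; the fingertips stand 8 mm ahead of it and the grasp point (between the pads) lies 11 mm behind it; z points along the fingers, y is the line along which they close (so a half turn about z gives the same grasp; the last joint's range is limited). The gripper opens to 85 mm and grips with 20 to 120 N. Pads are 22 mm wide; open, the fingers measure 114 mm over their backs; the gripper's body (76 mm by 85 mm) begins 54 mm behind the grasp point. The pads swing forward as they close: fully open they stand 13 mm farther back than shut.
Start: joints at [1.014, 0.286, 1.577, -0, 1.279, -0.15], TCP at [0.267, 0.62, 0.239] pointing down, gripper open.
Joint ranges: [-2.77, 2.77], [-0.9, 2.22], [0.21, 2.48], [-1.53, 4.67], [0.24, 2.81], [-2.84, 2.84]. Speed limits (rad/s): [2.79, 2.79, 3.14, 3.14, 3.14, 3.14].

## Interface

Orientations are given as a unit quaternion [x, y, z, w].
In Python, from plant import ctrl gives the robot as it stands. The module is installed in compiled form; this text tells all that it offers.
- The arm moves only by the tool send_rows, never from a script. Its argument "steps" is a list of rows, each a list of 5 numbers: the shift along the tool's x, y, z in m, then the turn about the tool's z in degrees, then the opening, from -1 (shut) to 1 (fully open). A call has 1 to 12 rows; each row is the pose to reach, as a shift and turn from the pose commanded when the call began, along the tool's axes at that moment; what a row does not reach only later rows make up. A row lasts 1/10 s, in which the tool goes at most 50 mm and 8.59 degrees, less where a joint would pass 70% of its speed; a pose out of reach is approached as far as the arm can. A call with a gripper value outside its range is refused whole. The fingers move at their own pace and stop on an object; "squeeze" is the grip in N (left out, the last holds). Time passes only in rows, so rows that repeat a pose let the fingers close. It gives the time, the measured TCP pose, the force, the opening and the grip force at its end, in the units of the state.
- ctrl.get_state(): the state, without advancing time (a new reading comes with each control period).
- ctrl.read_camera(name): name is "scene" or "side" or "wrist"; returns the picture (384x512x3 uint8, red, green, blue); there is no depth.
- ctrl.calibration(name): a dict with "intrinsics" (3x3 intrinsics, pixels), "k1" (the pictures are not rectified: a ray, as slopes to the right and down, at radius r is drawn at 1 + k1 r^2 times it, then the intrinsics apply), "extrinsics" (4x4, takes a point from world to camera coordinates); the wrist camera has in their place "tool_from_camera" (4x4, takes a point from camera to tool coordinates, whose origin is the TCP and whose axes are the flange's). Camera axes: x right, y up, looking along -z (the intrinsics and any distortion apply to the point x, -y, -z); pixel columns grow to the right and rows downward; lengths in m; the calibration is good to about 2 mm. A picture is of the moment at which its call begins: read the wrist's pose just before it. calibration takes no time and is no camera call.
- ctrl.sign_off(): hands the job in; it is judged then, once.
The state is a dict: "time": time; "qpos": joint angles; "dq": joint speeds; "joint_efforts": joint torques, N m; "eef_pos": TCP position; "tcp_rot": TCP orientation; "contact_force": force on the tool from outside, world axes, zero at the start; "wrist_torque": the same for the moment, N m; "opening": opening from 0.0 (shut) to 1.0 (fully open); "finger_force": force on a finger pad.
Only numpy, scipy, OpenCV 4.12 (cv2) and the standard library are available. Lean on these libraries where they do the work, as an engineer would, in place of code of your own. Each camera call takes 0.05 s, during which the arm holds its last target. There are 200 camera calls.

## Task

Put the hand sander away on the loose shelf board, and slide that board into the bench rack, grip batten towards the open front, on the lowest pair of rails that clears the paint can standing inside the rack. The board must end fully home against the rack's back stop, lying level on both rails, with the sander resting flat on it. Leave the three paint cans where they stand.

Things in the scene. Friction and masses are not known exactly. Their poses are not given: they have to be found in the camera images.
- rack: fixed wooden bench rack, 170 mm deep, 254 wide, 245 high, open at the front, top and bottom (a can inside stands on the bench). Origin on the bench at the rack's middle; x points from the open front inwards, y across, z up. Four pairs of aluminium angle rails run from x = -75 to +75 mm; ledge tops at z = 80, 125, 170, 215 mm. Wooden uprights stand outside the rails
- rail_low (a point): point midway between the two lowest ledges (z 80 mm), at the rails' front ends (x = -75 mm, y = 0 of the rack); axes as the rack's. In every pair the ledges are 4 mm thick and reach from |y| = 77 mm out to a side wall at |y| = 95 mm that stands 14 mm above the ledge. The 154 mm gap between left and right ledges is free over the whole height
- back_stop (a point): the back stop, two upright strips of full rack height, each 24 mm wide, centred at y = +65 and -65 mm of the rack; the point is midway between them in the plane of their front faces, at x = +75 mm, y = 0, z = 80 mm of the rack; axes as the rack's. The shelf board is home when its plain end touches both faces
- board_mid (a point): loose plywood shelf board, 200 mm long (x), 180 wide (y), 6 thick, about 0.17 kg; the point is the sheet's centre, half-way through its thickness, z up. The grip batten is at its x = -100 mm end; the plain end x = +100 mm enters the rack first. It starts flat on the bench, plain end roughly towards the rack's front. Home: point at x = -25 mm of the rack, 3 mm above the ledges
- board_grip (a point): grip batten of the shelf board: upright wooden strip 14 mm thick (along the board's x), 84 mm wide (y), standing 40 mm above the sheet's upper face; the point is at mid-thickness, 24 mm above that face (x = -90, z = +27 mm from the sheet's centre); axes as the board's. Pinch it from above across its 14 mm
- sander_mid (a point): wooden hand sander: flat sole 112 mm long (x), 64 wide (y), 11 thick, with an upright handle bar on it 96 mm long, 26 thick (along y), top 52 mm above the underside; about 0.13 kg. The point is at the middle, 26 mm above the underside, z up. Starts flat on the bench; grip the bar from above across its 26 mm
- can_low_mid (a point): the shortest of three plain steel paint cans with paper labels, all 80 mm in diameter; this one is 60 mm high; the point is its centre, half-way up, its z axis up. One of the three cans stands on the bench inside the rack, under the rails; the other two stand beside the work
- can_mid_mid (a point): the middle-sized of three plain steel paint cans with paper labels, all 80 mm in diameter; this one is 105 mm high; the point is its centre, half-way up, its z axis up. One of the three cans stands on the bench inside the rack, under the rails; the other two stand beside the work
- can_tall_mid (a point): the tallest of three plain steel paint cans with paper labels, all 80 mm in diameter; this one is 150 mm high; the point is its centre, half-way up, its z axis up. One of the three cans stands on the bench inside the rack, under the rails; the other two stand beside the work
Mind the look-alikes: they are no part of the job. Leave any turquoise look-alike of the part that bears can_low_mid alone.

How it is judged:
By the outcome, as a careful person would: the job done as asked, in the order asked, and still so for the second after the job is handed in, with the robot touching nothing.
It also fails if it takes over 66 s, if anything falls off the work surface, if the arm or the gripper's body presses on something with over 40 N, if the wrist force passes 120 N, or if a joint passes its speed limit or range.

## Working session

There is one attempt and no reset: what is moved stays moved. The work goes in short steps, Python scripts to look and compute and a tool call to move; the robot and the scene stay as the last step left them, time stands still between calls to the robot, and variables do not carry over. Pictures are saved under pics/ and viewed, at most 11 in all, crops included, and the job is handed in when it is done.

Besides the shell and the picture viewer there is one more tool, called after ">>>" in YAML: its name, and indented under it one key for each argument. send_rows: Moves the arm, as the interface text tells. Its arguments: {"type":"object","properties":{"steps":{"type":"array","items":{"type":"array","items":{"type":"number"}}},"squeeze":{"type":"number"}},"required":["steps"]}

```bash
mkdir -p pics; cat > h.py <<'E'
import numpy as np, cv2
from plant import ctrl
from scipy.spatial.transform import Rotation as R
def snap(n,f=None):
    s=ctrl.get_state(); im=ctrl.read_camera(n)
    if f: cv2.imwrite('pics/'+f,im[:,:,::-1])
    return s,im
def ray(n,uv,s=None):
    c=ctrl.calibration(n);K=np.array(c['intrinsics']);uv=np.atleast_2d(np.array(uv,float))
    p=cv2.undistortPoints(uv[:,None],K,np.array([c['k1'],0,0,0,0.]))[:,0]
    d=np.c_[p[:,0],-p[:,1],-np.ones(len(p))]
    if n=='wrist':
        T=np.array(c['tool_from_camera']);W=np.eye(4);W[:3,:3]=R.from_quat(s['tcp_rot']).as_matrix();W[:3,3]=s['eef_pos'];M=W@T
    else: M=np.linalg.inv(np.array(c['extrinsics']))
    return M[:3,3],d@M[:3,:3].T
def onz(n,uv,z,s=None):
    o,d=ray(n,uv,s);return o+d*((z-o[2])/d[:,2])[:,None]
def proj(n,P,s=None):
    c=ctrl.calibration(n);K=np.array(c['intrinsics']);P=np.atleast_2d(P)
    if n=='wrist':
        T=np.array(c['tool_from_camera']);W=np.eye(4);W[:3,:3]=R.from_quat(s['tcp_rot']).as_matrix();W[:3,3]=s['eef_pos'];E=np.linalg.inv(W@T)
    else:E=np.array(c['extrinsics'])
    q=P@E[:3,:3].T+E[:3,3];a=np.c_[q[:,0]/-q[:,2],q[:,1]/q[:,2]]
    a=a*(1+c['k1']*(a**2).sum(1))[:,None];return a@K[:2,:2].T+K[:2,2]
E
python3 - <<'E'
from h import *
s,a=snap('scene','a.png');_,b=snap('side','b.png')
cv2.imwrite('pics/ab.png',cv2.resize(np.vstack([a,b])[:,:,::-1],(512,768))[:600])
for n in('scene','side'):
    c=ctrl.calibration(n);print(n,np.round(np.linalg.inv(c['extrinsics']),2).tolist(),c['k1'])
print(s['tcp_rot'],s['eef_pos'],ctrl.calibration('wrist'))
E
```

```text
scene [[0.67, -0.5, 0.55, 1.39], [0.75, 0.46, -0.48, -0.79], [-0.01, 0.73, 0.68, 1.05], [0.0, 0.0, 0.0, 1.0]] -0.06067421845274761
side [[-1.0, 0.03, -0.06, 0.5], [-0.06, -0.56, 0.83, 0.88], [-0.01, 0.83, 0.56, 0.72], [0.0, 0.0, 0.0, 1.0]] -0.046784344641969115
[ 2.01983912e-01  9.79388115e-01 -1.11545989e-03 -4.18770325e-04] [0.26669486 0.61937649 0.23792531] {'intrinsics': array([[286.50998186,   0.        , 257.68969665],
       [  0.        , 286.50998186, 187.50370485],
       [  0.        ,   0.        ,   1.        ]]), 'k1': -0.012660518640247543, 'tool_from_camera': array([[-1.24576513e-03,  9.45408162e-01,  3.25886261e-01,
         8.29014929e-02],
       [ 9.99999224e-01,  1.17319701e-03,  4.19208026e-04,
        -6.37917956e-05],
       [ 1.39939019e-05,  3.25886530e-01, -9.45408890e-01,
        -1.35051105e-01],
       [ 0.00000000e+00,  0.00000000e+00,  0.00000000e+00,
         1.00000000e+00]])}
```

View pics/a.png

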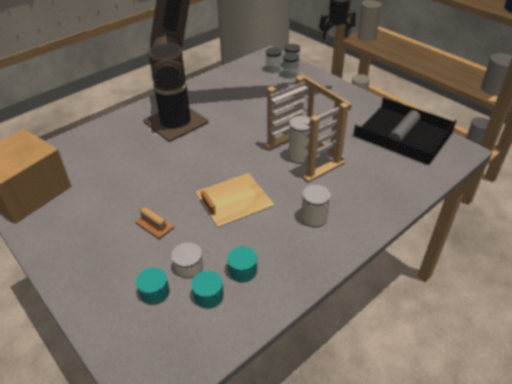

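View pics/b.png

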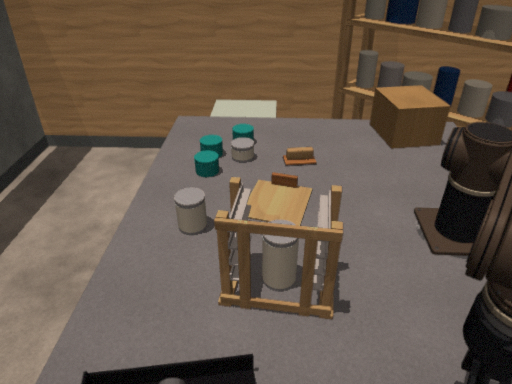

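Scene picture: the board lies at (235,198) with its batten at (208,203). The sander is at (154,222) and the rack around (308,125), with a can inside at (300,140). A second can stands at (316,205), the low steel can at (187,260), and the turquoise look-alikes are at (153,285), (208,288) and (242,263). Side picture: the rack is at (280,245) with its can at (280,258), the board is at (280,203), and the sander is at (299,157).

```bash
python3 - <<'E'
from h import *
a=cv2.imread('pics/a.png');b=cv2.imread('pics/b.png')
c1=cv2.resize(a[70:250,130:360],None,fx=3.4,fy=3.3,interpolation=cv2.INTER_CUBIC)
cv2.imwrite('pics/c1.png',c1)
c2=cv2.resize(b[130:320,170:350],None,fx=3.15,fy=3.15,interpolation=cv2.INTER_CUBIC)
cv2.imwrite('pics/c2.png',c2)
f=lambda n,uv,z:print(n,uv,z,onz(n,uv,z).round(3).tolist())
f('scene',[[200,196],[218,221],[272,206],[241,177]],0.003)
f('scene',[[154,222]],.03);f('scene',[[187,260]],.03)
for n,t,bt in(('scene',(300,124),(300,155)),('scene',(316,193),(316,218)),('side',(281,234),(280,280)),('side',(191,197),(192,224))):
  # axis foot guess
  for z in(.105,.15): f(n,[t],z)
E
```

```text
scene [[200, 196], [218, 221], [272, 206], [241, 177]] 0.003 [[0.416, -0.187, 0.003], [0.545, -0.214, 0.003], [0.61, -0.045, 0.003], [0.434, -0.026, 0.003]]
scene [[154, 222]] 0.03 [[0.439, -0.374, 0.03]]
scene [[187, 260]] 0.03 [[0.627, -0.386, 0.03]]
scene [(300, 124)] 0.105 [[0.45, 0.24, 0.105]]
scene [(300, 124)] 0.15 [[0.494, 0.191, 0.15]]
scene [(316, 193)] 0.105 [[0.734, 0.017, 0.105]]
scene [(316, 193)] 0.15 [[0.765, -0.022, 0.15]]
side [(281, 234)] 0.105 [[0.488, 0.161, 0.105]]
side [(281, 234)] 0.15 [[0.489, 0.214, 0.15]]
side [(191, 197)] 0.105 [[0.727, 0.024, 0.105]]
side [(191, 197)] 0.15 [[0.711, 0.087, 0.15]]
```

View pics/c1.png

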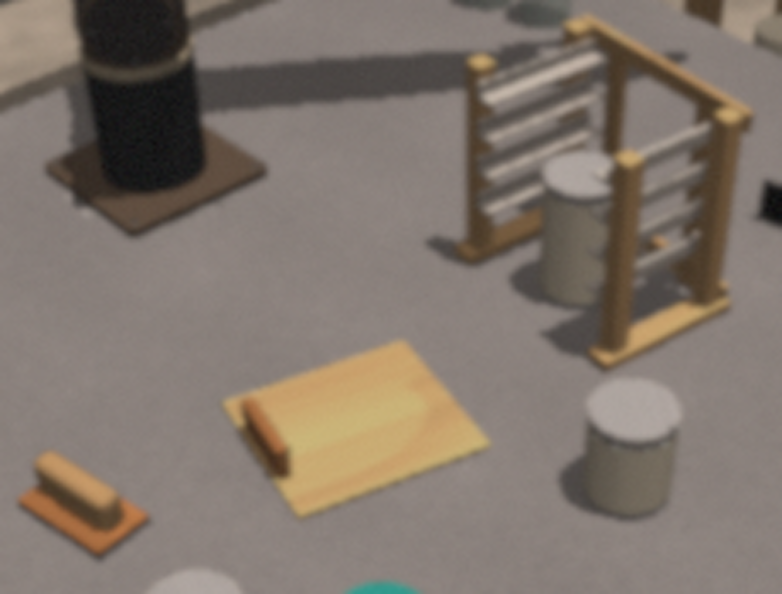

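View pics/c2.png

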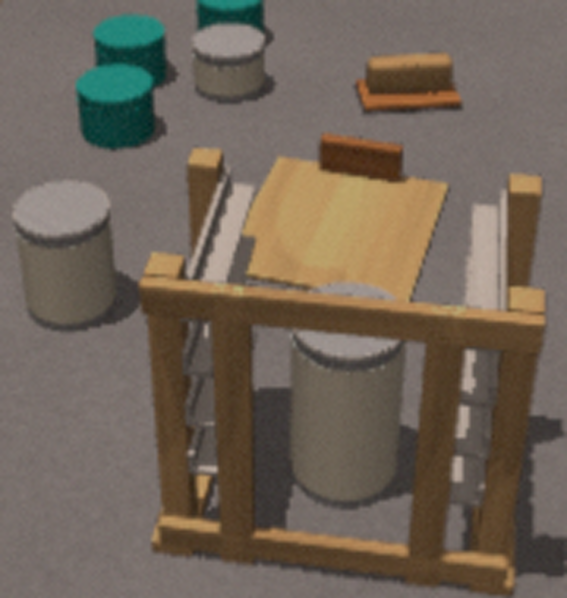

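Close crops: the can inside the rack (c1 at (580,230), rim ellipse (580,172)) is much taller than the can outside (630,450), so it is the tall one. The target rails are therefore at z = 170 mm. The sander (85,495) and board (355,430) are unambiguous. The batten (265,437) is on the side away from the rack.

```bash
python3 - <<'E'
from h import *
C1=lambda p:(np.array(p,float)+.5)/[3.4,3.3]+[130,70]-.5
C2=lambda p:(np.array(p,float)+.5)/3.15+[170,130]-.5
f=lambda t,n,uv,z:print(t,onz(n,uv,z).round(3)[:,:2].tolist())
f('board bl,br,pr,pl','scene',C1([[225,405],[300,515],[490,442],[403,340]]),.005)
f('sander sole','scene',C1([[20,503],[98,556],[148,516]]),.006)
f('bar top','scene',C1([[42,456],[112,500]]),.052)
f('sander bar s','side',C2([[367,60],[450,57]]),.052)
f('posts s fl,fr,br,bl','scene',C1([[482,62],[627,158],[733,115],[580,25]]),.245)
f('posts side bR,bL,fL,fR','side',C2([[165,265],[525,300],[525,185],[205,157]]),.245)
f('base back','side',C2([[155,548],[512,590]]),.0)
f('base front','scene',C1([[462,256],[605,365]]),.0)
f('board side b ,p','side',C2([[280,157],[447,183],[410,302],[240,277]]),.006)
s=ctrl.get_state();print(R.from_quat(s['tcp_rot']).as_matrix().round(3).tolist(),s['opening'])
E
```

```text
board bl,br,pr,pl [[0.394, -0.187], [0.562, -0.227], [0.607, -0.035], [0.436, 0.006]]
sander sole [[0.378, -0.408], [0.483, -0.391], [0.471, -0.33]]
bar top [[0.383, -0.378], [0.474, -0.362]]
sander bar s [[0.472, -0.358], [0.38, -0.37]]
posts s fl,fr,br,bl [[0.377, 0.168], [0.594, 0.144], [0.61, 0.272], [0.39, 0.293]]
posts side bR,bL,fL,fR [[0.605, 0.272], [0.389, 0.294], [0.376, 0.172], [0.593, 0.149]]
base back [[0.623, 0.286], [0.372, 0.309]]
base front [[0.365, 0.152], [0.598, 0.132]]
board side b ,p [[0.561, -0.226], [0.39, -0.187], [0.434, 0.005], [0.587, -0.022]]
[[-0.918, 0.396, -0.001], [0.396, 0.918, -0.002], [0.0, -0.002, -1.0]] 1.0003325908185974
```

>>> send_rows:
  steps:
    - [0,0,-0.05,0,0]
    - [0,0,-0.1,-8,0]
    - [-0.01,-0.01,-0.12,-16,0]
    - [-0.04,-0.03,-0.12,-24,0]
    - [-0.372,-0.275,-0.12,-32,0]
    - [-0.372,-0.275,-0.12,-32,0]
    - [-0.372,-0.275,-0.12,-32,0]
    - [-0.372,-0.275,-0.12,-32,0]
    - [-0.372,-0.275,-0.12,-32,0]
    - [-0.372,-0.275,-0.12,-32,0]
    - [-0.372,-0.275,-0.12,-32,0]
    - [-0.372,-0.275,-0.12,-32,0]

```text
time: 1.3
eef_pos: [0.4939, 0.2291, 0.3589]
tcp_rot: [-0.076, 0.997, -0.0, -0.0]
contact_force: [0.5, -0.0, -0.1]
opening: 0.499
finger_force: 0.0
```

```bash
cat >> h.py <<'E'
def delta(p,yaw,s=None):
    """tool shift & turn to reach TCP p with tool-y at world yaw (deg, mod 180)"""
    s=s or ctrl.get_state();M=R.from_quat(s['tcp_rot']).as_matrix()
    y0=np.degrees(np.arctan2(M[1,1],M[0,1]));t=-((yaw-y0+90)%180-90)
    return (M.T@(np.array(p)-s['eef_pos'])).round(4),round(t,2),s['eef_pos'].round(4),round(y0,1),s['opening'],round(s['time'],1)
E
python3 -c "
from h import *
print(*delta([.43,-.367,.17],98.5))"
```

```text
[ 0.1532 -0.5796  0.189 ] 0.2 [0.4939 0.2291 0.3589] 98.7 0.49886462763083433 1.3
```

>>> send_rows:
  steps:
    - [0.05,-0.2,0.02,0,0.2]
    - [0.05,-0.2,0.02,0,0.2]
    - [0.05,-0.2,0.02,0,0.2]
    - [0.05,-0.2,0.02,0,0.2]
    - [0.153,-0.58,0.189,0,0.2]
    - [0.153,-0.58,0.189,0,0.2]
    - [0.153,-0.58,0.189,0,0.2]
    - [0.153,-0.58,0.189,0,0.2]
    - [0.153,-0.58,0.189,0,0.2]
    - [0.153,-0.58,0.189,0,0.2]
    - [0.153,-0.58,0.189,0,0.2]
    - [0.153,-0.58,0.189,0,0.2]

```text
time: 2.5
eef_pos: [0.4328, -0.3348, 0.1829]
tcp_rot: [-0.076, 0.997, 0.0, -0.0]
contact_force: [0.1, -0.3, 0.9]
opening: 0.601
finger_force: 0.0
```

>>> send_rows:
  steps:
    - [0,0,0,0,0.2]
    - [0,0,0,0,0.2]
    - [0,0,0,0,0.2]

```text
time: 2.8
eef_pos: [0.4338, -0.3324, 0.1844]
tcp_rot: [-0.076, 0.997, 0.0, 0.0]
contact_force: [-0.1, 0.2, 1.2]
opening: 0.601
finger_force: 0.0
```

```bash
python3 -c "
from h import *
s,im=snap('wrist','w1.png')
P=np.array([[.383,-.372,.052],[.473,-.36,.052]]);print(proj('wrist',P,s))
print(*delta([.43,-.367,.17],98.5))"
```

```text
[[224.09134051 119.93637774]
 [225.8278962  211.1862687 ]]
[ 0.0093 -0.0338  0.0148] 0.27 [ 0.4341 -0.3322  0.1848] 98.8 0.6005540404507607 2.9
```

View pics/w1.png

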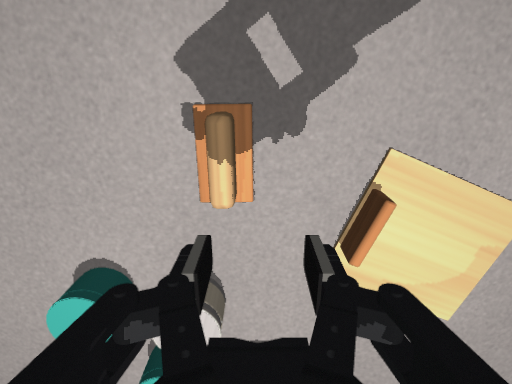

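Wrist picture: the sander bar runs from (221,113) to (223,207), with sole corners at (194,103), (252,103), (199,202) and (254,201). The board is on the right, with its batten from (378,190) to (352,265).

```bash
python3 -c "
from h import *
s=ctrl.get_state()
q=onz('wrist',[[194,103],[252,103],[199,202],[254,201]],.011,s);print(q.round(4).tolist(),q.mean(0))
b=onz('wrist',[[220.5,115],[222.5,205]],.05,s);print(b.round(4).tolist(),b.mean(0))
for q in (q[2]-q[0],q[3]-q[1],b[1]-b[0]): print(np.degrees(np.arctan2(q[1],q[0])))
bb=onz('wrist',[[387,198],[352,262]],.046,s);print(bb)
c=b.mean(0)
print(*delta([c[0],c[1],.08],97,s));print(*delta([c[0],c[1],.027],97,s))"
```

```text
[[0.3758, -0.4088, 0.011], [0.3668, -0.3494, 0.011], [0.4853, -0.3942, 0.011], [0.4744, -0.3312, 0.011]] [ 0.42558058 -0.3708961   0.011     ]
[[0.3797, -0.3759, 0.05], [0.4681, -0.3641, 0.05]] [ 0.42392634 -0.36999946  0.05      ]
7.58752845793331
9.547182646271642
7.594215042801365
[[ 0.43663104 -0.19841147  0.046     ]
 [ 0.51630552 -0.21427452  0.046     ]]
[ 0.0159 -0.0357  0.1048] 1.77 [ 0.4341 -0.3322  0.1848] 98.8 0.6005540404507607 2.9
[ 0.0159 -0.0357  0.1578] 1.77 [ 0.4341 -0.3322  0.1848] 98.8 0.6005540404507607 2.9
```

>>> send_rows:
  steps:
    - [0.0145,-0.036,0.03,0.6,0.2]
    - [0.0145,-0.036,0.08,0.6,0.2]
    - [0.0145,-0.036,0.12,0.6,0.2]
    - [0.0145,-0.036,0.145,0.6,0.2]
    - [0.0145,-0.036,0.157,0.6,0.2]
    - [0.0145,-0.036,0.157,0.6,0.2]
    - [0.0145,-0.036,0.157,0.6,-1]
    - [0.0145,-0.036,0.157,0.6,-1]
    - [0.0145,-0.036,0.157,0.6,-1]
    - [0.0145,-0.036,0.157,0.6,-1]
    - [0.0145,-0.036,0.157,0.6,-1]
    - [0.0145,-0.036,0.157,0.6,-1]
  squeeze: 50

```text
time: 4.05
eef_pos: [0.4262, -0.3724, 0.0297]
tcp_rot: [-0.071, 0.998, -0.002, 0.002]
contact_force: [0.3, 0.7, 6.3]
opening: 0.296
finger_force: 50.4
```

```bash
python3 -c "
from h import *
print(*delta([.5015,-.103,.10],77.3))"
```

```text
[-0.1127  0.2558 -0.0709] 20.79 [ 0.4262 -0.3724  0.0297] 98.1 0.2962229145762747 4.0
```

>>> send_rows:
  steps:
    - [0,0,-0.03,0,-1]
    - [0,0,-0.071,0,-1]
    - [-0.02,0.04,-0.071,5,-1]
    - [-0.113,0.256,-0.071,20.8,-1]
    - [-0.113,0.256,-0.071,20.8,-1]
    - [-0.113,0.256,-0.071,20.8,-1]
    - [-0.113,0.256,-0.071,20.8,-1]
    - [-0.113,0.256,-0.071,20.8,-1]
    - [-0.113,0.256,-0.071,20.8,-1]
    - [-0.113,0.256,-0.071,20.8,-1]
    - [-0.113,0.256,-0.071,20.8,-1]
    - [-0.113,0.256,-0.071,20.8,-1]

```text
time: 5.25
eef_pos: [0.5003, -0.1028, 0.0981]
tcp_rot: [0.112, 0.994, -0.0, 0.0]
contact_force: [0.2, -0.1, -1.6]
opening: 0.296
finger_force: 49.6
```

```bash
python3 -c "
from h import *
snap('wrist','w2.png')
print(*delta([.5015,-.103,.0355],77.3))"
```

```text
[-0.0012  0.0001  0.0626] -0.12 [ 0.5003 -0.1028  0.0981] 77.2 0.2996008105141051 5.3
```

View pics/w2.png

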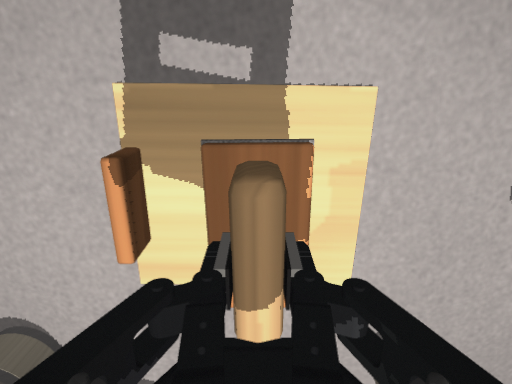

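Wrist picture: the sander hangs square over the board's middle (258,220). The batten is at the left (125,205) with clear space between, and the far board edge runs from (114,84) to (376,86).

>>> send_rows:
  steps:
    - [-0.001,0,0.03,0,-1]
    - [-0.001,0,0.05,0,-1]
    - [-0.001,0,0.06,0,-1]
    - [-0.001,0,0.063,0,-1]
    - [-0.001,0,0.064,0,-1]
    - [-0.001,0,0.064,0,-1]
    - [-0.001,0,0.064,0,0.1]
    - [-0.001,0,0.064,0,0.1]
    - [-0.001,0,0.064,0,0.1]
    - [-0.001,0,0.04,0,0.1]
    - [-0.001,0,-0.01,0,0.1]
    - [-0.001,0,-0.06,0,0.1]

```text
time: 6.5
eef_pos: [0.5005, -0.1015, 0.1583]
tcp_rot: [0.111, 0.994, 0.0, -0.001]
contact_force: [0.7, -0.8, 0.1]
opening: 0.549
finger_force: 0.0
```

>>> send_rows:
  steps:
    - [0,-0.03,0,0,-0.4]
    - [0,-0.05,0,0,-0.4]
    - [0,-0.05,0,0,-0.4]
    - [0,-0.05,0,0,-0.4]

```text
time: 6.9
eef_pos: [0.4903, -0.1505, 0.1578]
tcp_rot: [0.111, 0.994, 0.0, -0.0]
contact_force: [-0.2, 0.4, 0.2]
opening: 0.299
finger_force: 0.0
```

```bash
python3 -c "
from h import *
snap('wrist','w3.png')
print(*delta([.478,-.202,.08],77.3))"
```

```text
[ 0.0005 -0.0534  0.0775] -0.03 [ 0.4903 -0.1501  0.1575] 77.3 0.30065819332633786 7.0
```

View pics/w3.png

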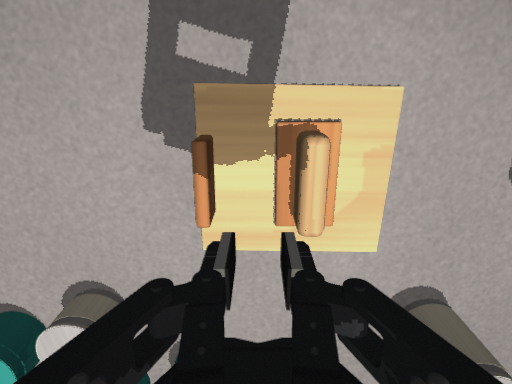

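Wrist picture: the sander rests flat on the board, with its sole from (275,121) to (335,227). The batten top runs from (203,137) to (204,227). The board corners are at (194,84), (403,86), (203,251) and (378,251).

```bash
python3 -c "
from h import *
s=ctrl.get_state()
q=onz('wrist',[[194,84],[403,86],[203,251],[378,251]],.006,s);print(q.round(4).tolist());c=q.mean(0);print(c)
for a,b in((0,1),(2,3),(2,0),(3,1)):
  d=q[b]-q[a];print(np.degrees(np.arctan2(d[1],d[0])),np.linalg.norm(d))
# batten top edges
t=onz('wrist',[[193.5,139],[213.5,139],[197,227],[210,227]],.046,s);print(t.round(4).tolist(),t.mean(0))
so=onz('wrist',[[275,121],[341,121],[276,226],[335,226]],.017,s);print('sander',so.mean(0))
for th in (77.3,): 
  u=np.array([np.cos(np.radians(th)),np.sin(np.radians(th))]);print('pred',c[:2]-.09*u)
"
```

```text
[[0.3916, -0.1895, 0.006], [0.4369, 0.003, 0.006], [0.5667, -0.232, 0.006], [0.6115, -0.0361, 0.006]]
[ 0.50165725 -0.11365596  0.006     ]
76.75461376521265 0.197766276926392
77.12986089981699 0.2009662626195304
166.36024778003684 0.1801908838768744
167.3809535465048 0.17888112525342006
[[0.4368, -0.1949, 0.046], [0.4406, -0.1781, 0.046], [0.5182, -0.2162, 0.046], [0.521, -0.2041, 0.046]] [ 0.47914841 -0.19834676  0.046     ]
sander [ 0.50162106 -0.1024106   0.017     ]
pred [ 0.48187109 -0.20145407]
```

```bash
python3 -c "
from h import *
print(*delta([.480,-.2003,.022],77.0))"
```

```text
[-0.0012 -0.0514  0.1355] 0.27 [ 0.4903 -0.1501  0.1575] 77.3 0.30065819332633786 7.0
```

>>> send_rows:
  steps:
    - [-0.001,-0.045,0.01,0.3,-0.2]
    - [-0.001,-0.051,0.03,0.3,-0.2]
    - [-0.001,-0.051,0.07,0.3,-0.2]
    - [-0.001,-0.051,0.105,0.3,-0.2]
    - [-0.001,-0.051,0.125,0.3,-0.2]
    - [-0.001,-0.051,0.135,0.3,-0.2]
    - [-0.001,-0.051,0.135,0.3,-0.2]
    - [-0.001,-0.051,0.135,0.3,-1]
    - [-0.001,-0.051,0.135,0.3,-1]
    - [-0.001,-0.051,0.135,0.3,-1]
    - [-0.001,-0.051,0.135,0.3,-1]
    - [-0.001,-0.051,0.135,0.3,-1]
  squeeze: 110

```text
time: 8.15
eef_pos: [0.4815, -0.2011, 0.0247]
tcp_rot: [0.113, 0.994, -0.0, 0.001]
contact_force: [1.8, 1.3, 5.8]
opening: 0.145
finger_force: 108.4
```

```bash
python3 -c "
from h import *
print(*delta([.480,-.2003,.022],77.0))
im=cv2.imread('pics/w3.png')
"
```

```text
[0.0017 0.0004 0.0026] -0.03 [ 0.4815 -0.2011  0.0247] 77.0 0.14477147152831482 8.2
```

```bash
cat >> h.py <<'E'
RC=np.array([.492,.2205]);RY=84.1
def rk(bx,by=0,z=.207,gx=.0904,gy=.0014):
    u=np.array([np.cos(np.radians(RY)),np.sin(np.radians(RY))]);v=np.array([-u[1],u[0]])
    return [*(RC+(bx-gx)*u+(by-gy)*v),z]
E
python3 -c "
from h import *
print(*delta(rk(-.2),RY))"
```

```text
[ 0.0469  0.125  -0.1826] -7.13 [ 0.4815 -0.2011  0.0247] 77.0 0.14477147152831482 8.2
```

>>> send_rows:
  steps:
    - [0,0,-0.005,0,-1]
    - [0,0,-0.015,0,-1]
    - [0,0,-0.03,0,-1]
    - [0,0,-0.05,0,-1]
    - [0,0,-0.07,0,-1]
    - [0,0,-0.09,0,-1]
    - [0,0,-0.115,0,-1]
    - [0,0,-0.14,0,-1]
    - [0,0,-0.16,0,-1]
    - [0,0,-0.173,0,-1]
    - [0,0,-0.18,0,-1]
    - [0,0,-0.183,0,-1]

```text
time: 9.35
eef_pos: [0.4801, -0.2005, 0.2065]
tcp_rot: [0.113, 0.994, -0.0, 0.0]
contact_force: [-0.3, 0.2, -3.8]
opening: 0.141
finger_force: 107.6
```

>>> send_rows:
  steps:
    - [0.001,0.003,0,-0.3,-1]
    - [0.004,0.01,0,-1,-1]
    - [0.008,0.022,0,-2,-1]
    - [0.014,0.037,0,-3,-1]
    - [0.02,0.053,0,-4,-1]
    - [0.027,0.071,0,-5,-1]
    - [0.033,0.089,0,-6,-1]
    - [0.039,0.105,0,-6.7,-1]
    - [0.043,0.116,0,-7.1,-1]
    - [0.046,0.122,0,-7.1,-1]
    - [0.047,0.125,0,-7.1,-1]
    - [0.047,0.125,0,-7.1,-1]

```text
time: 10.55
eef_pos: [0.4626, -0.068, 0.2061]
tcp_rot: [0.051, 0.999, -0.0, 0.0]
contact_force: [-0.5, -1.0, -3.0]
opening: 0.145
finger_force: 107.5
```

```bash
python3 -c "
from h import *
s,im=snap('scene');_,im2=snap('side');snap('wrist','w4.png')
cr=np.hstack([cv2.resize(im[70:250,180:360],None,fx=2.2,fy=3,interpolation=2),cv2.resize(im2[90:270,190:370],None,fx=2.2,fy=3,interpolation=2)])
cv2.imwrite('pics/d.png',cr[:,:,::-1])
print(*delta(rk(-.2),RY),s['contact_force'])"
```

```text
[-0.0008  0.0002 -0.0009] -0.05 [ 0.4627 -0.0687  0.2061] 84.1 0.14157689199846316 10.7 [-0.4847841  -0.96327901 -3.00246269]
```

View pics/d.png

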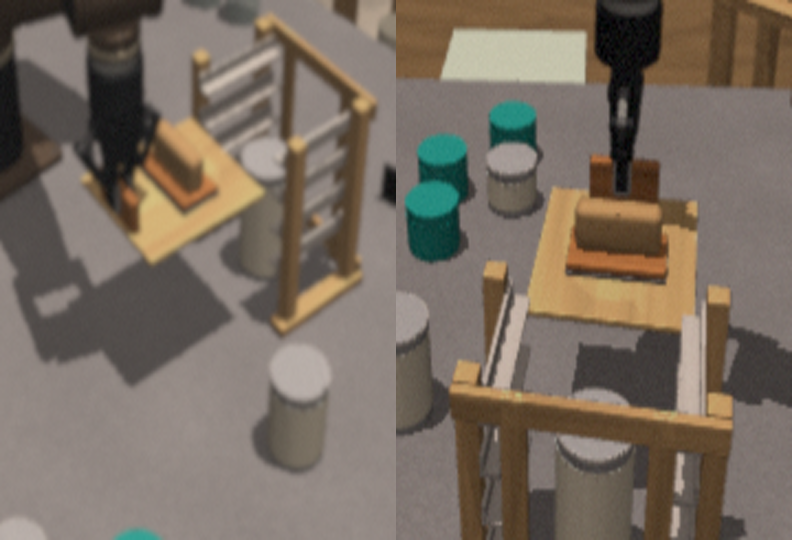

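Two-view picture: left is the scene camera, with the board's plain corners at crop (193,120) and (265,190). Right is the side camera, with the same corners at (692,328) and (528,313). The sander stands flat on the board.

```bash
python3 -c "
from h import *
A=lambda p:np.array(p)/[2.2,3]+[180,70]-.3
B=lambda p:(np.array(p)-[396,0])/[2.2,3]+[190,90]-.3
u=np.array([np.cos(np.radians(RY)),np.sin(np.radians(RY))]);v=np.array([-u[1],u[0]])
Q=[]
for n,a,b in(('pl',(193,120),(692,328)),('pr',(265,190),(528,313)),('br',(152,262),(555,188)),('bl',(83,180),(697,200))):
  o,d=ray('scene',A(a));o2,d2=ray('side',B(b));d=d[0];d2=d2[0]
  t=np.linalg.lstsq(np.c_[d,-d2],o2-o,rcond=None)[0];p=o+d*t[0];q=o2+d2*t[1];m=(p+q)/2;w=m[:2]-RC
  print(n,m.round(4),'rack',(w@u).round(4),(w@v).round(4),'gap',np.linalg.norm(p-q).round(4))
"
```

```text
pl [0.3942 0.132  0.1868] rack -0.098 0.0882 gap 0.0042
pr [0.5639 0.1171 0.1851] rack -0.0954 -0.0822 gap 0.0013
br [ 0.5453 -0.0825  0.1856] rack -0.2959 -0.0842 gap 0.0028
bl [ 0.3721 -0.0648  0.1876] rack -0.2961 0.0899 gap 0.0041
```

>>> send_rows:
  steps:
    - [-0.002,0.003,0,0,-1]
    - [-0.002,0.01,0,0,-1]
    - [-0.002,0.02,0.002,0,-1]
    - [-0.002,0.032,0.005,0,-1]
    - [-0.002,0.044,0.005,0,-1]
    - [-0.002,0.056,0.005,0,-1]
    - [-0.002,0.067,0.005,0,-1]
    - [-0.002,0.076,0.005,0,-1]
    - [-0.002,0.082,0.005,0,-1]
    - [-0.002,0.085,0.005,0,-1]

```text
time: 11.7
eef_pos: [0.4734, 0.0168, 0.2011]
tcp_rot: [0.051, 0.999, -0.0, -0.0]
contact_force: [-0.4, -0.6, -5.1]
opening: 0.142
finger_force: 107.5
```

```bash
python3 -c "
from h import *
s,im=snap('wrist','w5.png')
print(*delta(rk(-.03,-.001),RY),s['contact_force'],s['wrist_torque'])"
```

```text
[-0.      0.0841 -0.0059] 0.03 [0.4734 0.0169 0.2011] 84.1 0.14057648562207103 11.8 [-0.40229964 -0.55527249 -5.1332713 ] [-0.30829435  0.06600622  0.03217941]
```

View pics/w5.png

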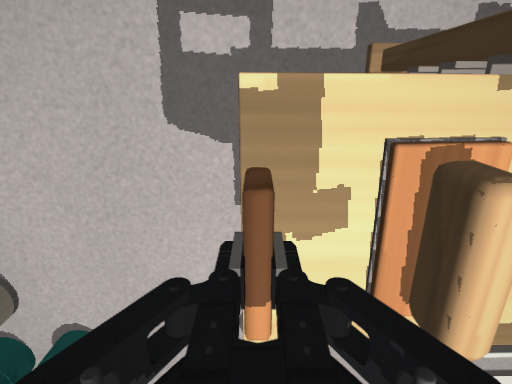

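Wrist picture: the board's left edge (y≈73) is straight along the tool and lies inside the left rail (430,68). The right rail shows at (490,350). Both sides are clear and there is no contact force, so I continue.

>>> send_rows:
  steps:
    - [0,0.003,0,0,-1]
    - [0,0.01,0,0,-1]
    - [0,0.02,0,0,-1]
    - [0,0.032,0,0,-1]
    - [0,0.044,0,0,-1]
    - [0,0.056,0.001,0,-1]
    - [0,0.067,0.002,0,-1]
    - [0,0.075,0.003,0,-1]
    - [0,0.08,0.004,0,-1]
    - [0,0.081,0.004,0,-1]

```text
time: 12.75
eef_pos: [0.4815, 0.0973, 0.1967]
tcp_rot: [0.051, 0.999, -0.0, -0.0]
contact_force: [-1.1, -0.2, -3.8]
opening: 0.146
finger_force: 107.5
```

```bash
python3 -c "
from h import *
s=ctrl.get_state()
print(*delta(rk(-.025,-.001,.1947),RY),s['contact_force'],s['wrist_torque'])"
```

```text
[-0.0002  0.0082  0.002 ] 0.04 [0.4815 0.0973 0.1967] 84.1 0.1455815134533643 12.8 [-1.1390989  -0.22376515 -3.81467071] [-0.29353703  0.0343652  -0.02243754]
```

>>> send_rows:
  steps:
    - [0,0.002,0,0,-1]
    - [0,0.004,0,0,-1]
    - [0,0.005,0.001,0,-1]
    - [0,0.006,0.001,0,-1]
    - [0,0.007,0.001,0,-1]
    - [0,0.008,0.001,0,-1]
    - [0,0.008,0.001,0,-1]

```text
time: 13.45
eef_pos: [0.4833, 0.1026, 0.1968]
tcp_rot: [0.051, 0.999, -0.003, 0.001]
contact_force: [1.1, -7.7, -1.4]
opening: 0.149
finger_force: 107.9
```

>>> send_rows:
  steps:
    - [0,0,0.001,0,-1]
    - [0,0,0.002,0,-1]
    - [0,0,0.002,0,-1]

```text
time: 13.75
eef_pos: [0.4834, 0.1025, 0.1953]
tcp_rot: [0.051, 0.999, -0.002, 0.001]
contact_force: [0.1, -7.6, -0.6]
opening: 0.143
finger_force: 108.2
```

>>> send_rows:
  steps:
    - [0,0.001,0,0,-1]
    - [0,0.002,0,0,-1]
    - [0,0.003,0,0,-1]
    - [0,0.003,0,0,-1]

```text
time: 14.15
eef_pos: [0.4834, 0.1027, 0.196]
tcp_rot: [0.05, 0.999, -0.006, 0.0]
contact_force: [-2.4, -19.5, 3.8]
opening: 0.14
finger_force: 108.9
```

>>> send_rows:
  steps:
    - [0,-0.002,0,0,-1]
    - [0,-0.003,0.001,0,-1]
    - [0,-0.003,0.002,0,-1]
    - [0,-0.003,0.002,0,-1]

```text
time: 14.55
eef_pos: [0.4834, 0.1025, 0.1946]
tcp_rot: [0.051, 0.999, -0.002, 0.001]
contact_force: [-3.6, -9.7, 5.4]
opening: 0.144
finger_force: 108.9
```

```bash
python3 -c "
from h import *
s,im=snap('side');_,i2=snap('scene')
print(*delta(rk(-.025,-.001,.1947),RY),s['contact_force'],s['wrist_torque'])
cr=np.hstack([cv2.resize(i2[70:190,220:370],None,fx=2.6,fy=4.5,interpolation=2),cv2.resize(im[120:270,200:350],None,fx=2.6,fy=3.6,interpolation=2)])
cv2.imwrite('pics/e.png',cr[:,:,::-1]);print(cr.shape)"
```

```text
[ 0.0012  0.0029 -0.0001] 0.06 [0.4834 0.1024 0.1946] 84.2 0.14798898526778087 14.7 [-3.64256394 -9.66105375  5.35971052] [-1.10772179  0.55777252  0.31553413]
(540, 780, 3)
```

View pics/e.png

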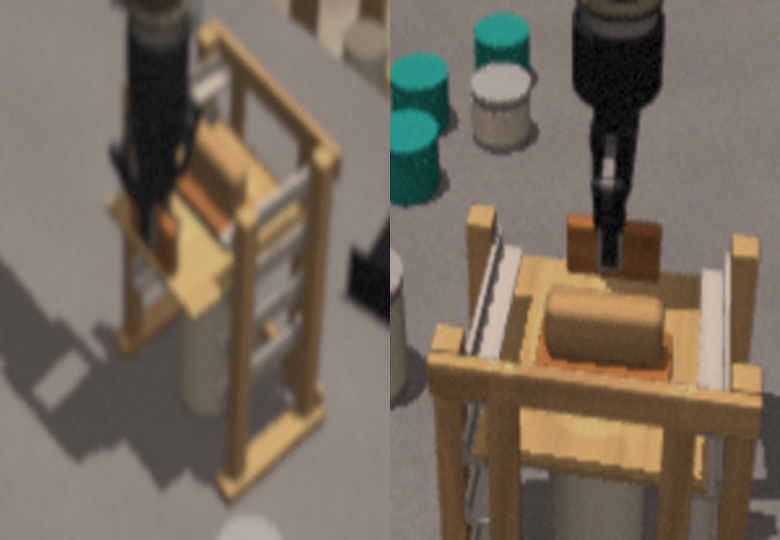

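Two-view picture: the board is in the rack above the tall can, with its plain end behind the back-stop strips. The sander is flat at (605,330) and the batten is outward. Now I release it and press the batten home with one open finger, so the board can square itself against both strips.

>>> send_rows:
  steps:
    - [0,-0.002,-0.001,0,-1]
    - [0,-0.002,-0.001,0,-0.4]
    - [0,-0.002,-0.001,0,-0.4]
    - [0,-0.002,-0.002,0,-0.4]
    - [0,0,-0.002,0,-0.4]
    - [0,0.001,-0.002,0,-0.4]
    - [0,0.002,-0.002,0,-0.4]
    - [0,0.003,-0.002,0,-0.4]

```text
time: 15.45
eef_pos: [0.4828, 0.1079, 0.194]
tcp_rot: [0.051, 0.999, 0.0, -0.0]
contact_force: [-0.6, -0.3, -0.3]
opening: 0.3
finger_force: 0.0
```

>>> send_rows:
  steps:
    - [0,0.001,0,0,-0.4]
    - [0,0.002,0,0,-0.4]
    - [0,0.003,0,0,-0.4]
    - [0,0.004,0,0,-0.4]

```text
time: 15.85
eef_pos: [0.4836, 0.1083, 0.1943]
tcp_rot: [0.051, 0.999, -0.005, 0.0]
contact_force: [-0.2, -14.2, 0.5]
opening: 0.295
finger_force: 7.2
```

>>> send_rows:
  steps:
    - [0,0.001,0,0,-0.4]
    - [0,0.002,0,0,-0.4]
    - [0,0.003,0,0,-0.4]
    - [0,0.003,0,0,-0.4]

```text
time: 16.25
eef_pos: [0.4837, 0.1084, 0.1944]
tcp_rot: [0.051, 0.999, -0.008, -0.0]
contact_force: [-2.1, -20.6, 1.8]
opening: 0.296
finger_force: 10.9
```

>>> send_rows:
  steps:
    - [0,-0.004,0,0,-0.4]
    - [0,-0.009,0,0,-0.2]
    - [0,-0.012,0,0,-0.2]
    - [0,-0.012,0,0,-0.2]
    - [0,-0.012,-0.02,0,-0.2]
    - [0,-0.012,-0.06,0,-0.2]
    - [0,-0.012,-0.1,0,-0.2]
    - [0,-0.04,-0.14,0,-0.2]
    - [0,-0.08,-0.14,0,-0.2]
    - [0,-0.12,-0.14,0,-0.2]
    - [0,-0.16,-0.14,0,-0.2]
    - [0,-0.16,-0.14,0,-0.2]

```text
time: 17.45
eef_pos: [0.4668, -0.0475, 0.3341]
tcp_rot: [0.054, 0.999, -0.0, 0.0]
contact_force: [0.2, 0.1, -0.6]
opening: 0.401
finger_force: 0.0
```

```bash
python3 -c "
from h import *
s,w=snap('wrist');_,im=snap('side');_,i2=snap('scene')
print(s['eef_pos'],s['contact_force'])
cr=np.hstack([cv2.resize(i2[70:190,220:370],None,fx=2.6,fy=4.5,interpolation=2),cv2.resize(im[120:270,200:350],None,fx=2.6,fy=3.6,interpolation=2)])
cv2.imwrite('pics/f.png',cr[:,:,::-1])"
```

```text
[ 0.46678561 -0.04747767  0.33413841] [ 0.15058926  0.1245427  -0.56972032]
```

View pics/f.png

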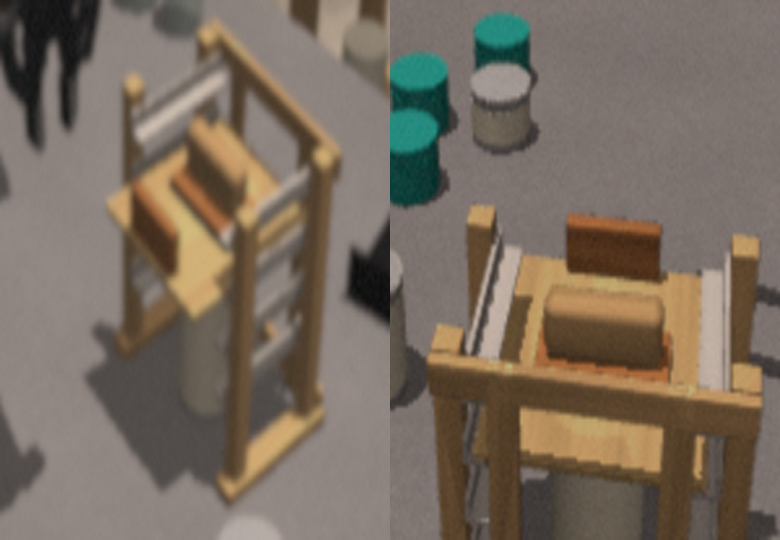

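After release the board sits on the 170 mm rails, pushed against the back strips. The sander is flat on it, the batten faces outward, and the gripper is clear.

```bash
python3 -c "
from plant import ctrl
print(ctrl.sign_off())"
```

```text
the job is handed in; nothing more can be done
None
```

The sander is resting flat on the shelf board, and the board is home against the back stop on the 170 mm rails, the lowest pair that clears the tall can; I never touched the cans, and the job was handed in at about 17.6 s.

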